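Clamp a die block in the pinning vise with the inner knob only

ROBOT

A 7-joint arm with a two-finger parallel gripper is mounted at the origin on a cart in front of the work surface, level with it; the furniture and walls round the work are solid. World frame = base frame: x ahead of the robot, y to its left, z up, the work surface at z = 0. Lengths are in m, angles in rad, forces in N, time in s.
With the tool pointing down it reaches from about 0.35 to 0.9 m from the base axis. Payload 8.1 kg.
Tool frame: the origin (TCP) lies at the very end of the fingers, on their centre line; the grasp point (between the pads) lies 19 mm behind it (grasp_offset is the distance from the TCP to the grasp point, in m); z points along the fingers, y is the line along which they close (so a half turn about z gives the same grasp; the last joint's range is limited). The gripper opens to 92 mm and grips with 3 to 60 N. Pads are 19 mm wide; open, the fingers measure 130 mm over their backs; the gripper's body (75 mm by 190 mm) begins 47 mm behind the grasp point.
Start: joints at [-1.229, 0.434, 0.025, 1.573, -0.012, 1.134, -0.075], TCP at [0.269, 0.564, 0.227] pointing down, gripper open.
Joint ranges: [-2.62, 2.62], [-0.44, 2.09], [-1.27, 1.32], [0.08, 2.57], [-1.32, 4.46], [0.12, 2], [-2.74, 2.74]. Speed limits (rad/s): [2.22, 2.22, 3.01, 3.01, 3.14, 3.14, 3.14].

INTERFACE

Orientations are given as a rotation vector (axis times angle).
In Python, from cell import observe, get_image, camera_params, sign_off, silhouettes, grasp_offset gives the robot as it stands. The module is installed in compiled form; this text tells all that it offers.
- The arm moves only by the tool jog_arm, never from a script. Its argument "motion" is a list that holds one entry, the list of rows, each a list of 7 numbers: the shift along the tool's x, y, z in m, then the turn, a rotation vector about the tool's x, y, z in rad, then the closure, from -1 (fully open) to 1 (shut), so that 0 is half open. In form: [[[dx, dy, dz, wx, wy, wz, hand], ...]]. A call has 1 to 10 rows; each row is the pose to reach, as a shift and turn from the pose commanded when the call began, along the tool's axes at that moment; what a row does not reach only later rows make up. A row lasts 1/12 s, in which the tool goes at most 41.7 mm and 7.16 degrees, less where a joint would pass 70% of its speed; a pose out of reach is approached as far as the arm can. A call with a gripper value outside its range is refused whole. The fingers move at their own pace and stop on an object; "force" is the grip in N (left out, the last holds). Time passes only in rows, so rows that repeat a pose let the fingers close. It gives the time, the measured TCP pose, the force, the opening and the grip force at its end, in the units of the state.
- observe(): the state, without advancing time (a new reading comes with each control period).
- get_image(name): name is "scene" or "top" or "wrist"; returns the picture (400x640x3 uint8, red, green, blue); there is no depth.
- camera_params(name): a dict with "vertical_fov" (degrees; the focal length in pixels is half the picture's height over the tangent of half this angle, whatever the lens; pixels are square), "cx", "cy" (the principal point, pixels), "T" (4x4, takes a point from camera to world coordinates). Camera axes: x right, y down, z forward; pixel columns grow to the right and rows downward; lengths in m; the calibration is good to about 2 mm. A picture is of the moment at which its call begins: read the wrist's pose just before it. camera_params takes no time and is no camera call; for the wrist camera it gives the pose at the moment of the call.
- sign_off(): hands the job in; it is judged then, once.
Trained networks look in the newest picture that a camera, given by its name, has taken for a name from the list of things; names that differ only in an ending like _2 or _b are one class to them, and where a whole thing is asked for, a point or a joint stands for the part that bears it (a point fixed in the world has none). Each returns a list of dicts, best first, with "p" (0 to 1); they miss things now and then, are a little off and sometimes report something else, mostly with a low value. They report only what shows in the picture. A call takes as long as a camera call. They do not tell look-alikes from the thing itself.
- silhouettes(query, camera): "mask" (400x640 bool, what is visible of it) and "pixel" ([column, row] in pixels, amid what is visible of it).
The state is a dict: "clock": time; "joints": joint angles; "dq": joint speeds; "joint_efforts": joint torques, N m; "position": TCP position; "ee_rot": TCP orientation; "force": force on the tool from outside, world axes, zero at the start; "ft_torque": the same for the moment, N m; "width": opening from 0.0 (shut) to 1.0 (fully open); "gripper_force": force on a finger pad.
Only numpy, scipy, OpenCV 4.12 (cv2) and the standard library are available. Lean on these libraries where they do the work, as an engineer would, in place of code of your own. Each camera call takes 0.05 s, during which the arm holds its last target. There are 200 camera calls.

TASK

Put the loose stone die block flat on the bed of the small vise, between its two steel jaws and square to them, and let go of it. Then turn only the small inner knob clockwise until the jaws hold the block finger-tight, at about 12 N (the stone chips above 22 N), and let go of the knob. The outer ring around the knob is already adjusted and must not be dragged round, and the other things on the bench stay where they are.

Things in the scene. Friction and masses are not known exactly. Their poses are not given: they have to be found in the camera images.
- die_block: Loose beige stone block with two pin holes in its top, 51 (x) x 56 (y) x 27 mm high, about 0.16 kg. Origin at the centre of its underside, z up. It may be clamped across either pair of sides, best across the 56 mm length (its y along the vise's y).
- vise: Small vise fixed to the bench. Origin on the bench, midway between the jaws; y = clamping direction, z up. Grey bed plate 72 mm (x), y from -111 to +53 mm, top 12 mm above the bench. Stop jaw at +y, clamp jaw at -y, behind that an aluminium gear housing 66 x 58 mm, 34 mm high, centred at y = -81 mm, with the upright concentric controls on top. The jaws' x sides are free.
- bed_middle (a point): Point on top of the bed plate (12 mm above the bench), above the vise's origin.
- stop_jaw: Steel jaw 48 mm wide (x), 14 mm thick, top 34.5 mm above the bench. Origin at the foot of its clamping face, on the bed plate; the face looks to the vise's -y. It stands at y = +32.5 mm + 1.5 mm x ring angle (rad) in the vise frame; the ring moves it.
- clamp_jaw: Steel jaw, same width and height, facing +y, on a rack. Origin at y = -37 mm + 5 mm x knob angle (rad) in the vise frame, on the bed plate: the knob turned clockwise drives it towards the stop jaw. Its 3 mm thick face plate is rubber-backed (16 N/mm) and set by screws: it stands 0 to 4.5 mm ahead of this origin, differently each time, and this is not measured: feel for the first pinch.
- inner_knob (a joint): Angle of the inner knob, rad, growing clockwise seen from above (closes the jaws); 0 = fully open, starts at 0 to 0.3, upper stop 4.7. Own friction about 0.14 N m (what is felt after a stop is less); once the block is pinched, the torque needed to turn on rises by 0.005 N m per N of clamping force, and the force by about 60 N per rad: from first pinch to 12 N is about 0.2 rad. It holds by itself when released.
- knob_top (a point): Centre of the top face of the inner knob, on the common vertical axis, 62 mm above the bench. The knob is a finely knurled dark steel cylinder 20 mm in diameter, standing 16.5 mm above the flat top of the outer ring; it can be pinched from above in that height only.
- outer_ring (a joint): Angle of the outer ring, rad, growing clockwise seen from above; starts between -1 and 1 and must stay as found. Aluminium ring 46 mm in diameter, its flat top 45.5 mm above the bench, round the foot of the knob. It turns easily (0.05 N m): fingertips resting on its top drag it round.
- ring_mark (a point): Index line on the outer ring's top, 21 mm from the axis; it travels with the ring.
- study_model: Bystander: light blue plaster jaw model, loose, 84 x 75 x 39 mm; origin under its centre.
- steel_tin: Bystander: round steel tin, loose, 70 mm in diameter, 22 mm high; origin under its centre.
- dropper_bottle: Bystander: clear dropper bottle, loose, 35 mm in diameter, 89 mm high; origin under its centre.
Not all that is in view belongs to the job. Leave any purple look-alike of the die_block alone.

How it is judged:
By the outcome, as a careful person would: the job done as asked, in the order asked, and still so for the second after the job is handed in, with the robot touching nothing.
It also fails if it takes over 72 s, if anything falls off the work surface, if the arm or the gripper's body presses on something with over 40 N, if the wrist force passes 120 N, or if a joint passes its speed limit or range.

## Working session

There is one attempt and no reset: what is moved stays moved. The work goes in short steps, Python scripts to look and compute and a tool call to move; the robot and the scene stay as the last step left them, time stands still between calls to the robot, and variables do not carry over. Pictures are saved under pics/ and viewed, at most 13 in all, crops included, and the job is handed in when it is done.

Besides the shell and the picture viewer there is one more tool, called after ">>>" by a JSON object that holds its "name" and its "arguments". jog_arm: Moves the arm, as the interface text tells. Its arguments: {"type":"object","properties":{"motion":{"type":"array"},"force":{"type":"number"}},"required":["motion"]}

```bash
mkdir -p pics; cat > h.py <<'E'
import numpy as np, cv2
from cell import *
def save(n,img): cv2.imwrite('pics/'+n,cv2.cvtColor(img,cv2.COLOR_RGB2BGR))
def ray(cam,px,P=None):
    P=P or camera_params(cam); f=200/np.tan(np.radians(P['vertical_fov'])/2); T=np.array(P['T'])
    d=T[:3,:3]@np.array([(px[0]-P['cx'])/f,(px[1]-P['cy'])/f,1]); return T[:3,3],d
def at(cam,px,z,P=None):
    o,d=ray(cam,px,P); return o+d*(z-o[2])/d[2]
def proj(cam,X,P=None):
    P=P or camera_params(cam); f=200/np.tan(np.radians(P['vertical_fov'])/2); T=np.array(P['T'])
    c=T[:3,:3].T@(np.array(X)-T[:3,3]); return c[:2]/c[2]*f+[P['cx'],P['cy']]
E
python3 - <<'E'
from h import *
s=observe(); print(s); print(grasp_offset)
a=get_image('top'); 
for n in ['die_block','vise','inner_knob','outer_ring','ring_mark','stop_jaw','clamp_jaw','study_model','steel_tin','dropper_bottle']:
    for d in silhouettes(n,'top'):
        print(n,round(d['p'],2),np.round(d['pixel']),d['mask'].sum(),np.round(at('top',d['pixel'],0.03),3))
b=get_image('scene')
save('a.png',a)
save('b.png',b)
print(camera_params('top'),camera_params('scene'))
E
```

```text
{'clock': 0.0, 'joints': array([-1.22862516,  0.43523014,  0.02498833,  1.57409062, -0.01158794,
        1.13400344, -0.07511058]), 'dq': array([-5.97307654e-04, -1.52259621e-03,  2.82607748e-05,  2.07930877e-03,
       -6.79834632e-09,  3.63643926e-04, -9.95054779e-04]), 'joint_efforts': array([-1.94479935e-05, -6.67868185e+01,  9.84841548e-01, -3.14463580e+01,
       -6.05696090e-02,  4.30473906e-02,  1.65662068e-04]), 'position': array([0.26875082, 0.56370185, 0.22594322]), 'ee_rot': array([-6.92994774e-01, -3.06401008e+00,  2.47422880e-03]), 'force': array([ 0.27218501, -0.40880656, -0.04671216]), 'ft_torque': array([0.00154156, 0.01807907, 0.08731691]), 'gripper_force': 0.0, 'width': 0.999380037453399}
0.0188
die_block 0.97 [208. 220.] 461 [0.477 0.358 0.03 ]
die_block 0.8 [288. 213.] 434 [0.489 0.153 0.03 ]
die_block 0.77 [323. 190.] 433 [0.548 0.062 0.03 ]
die_block 0.73 [246. 236.] 457 [0.432 0.26  0.03 ]
die_block 0.58 [247. 143.] 171 [0.677 0.258 0.03 ]
vise 0.93 [394. 185.] 1801 [ 0.556 -0.12   0.03 ]
outer_ring 0.67 [407. 176.] 189 [ 0.58  -0.156  0.03 ]
stop_jaw 0.68 [36
[... 393 characters left out ...]
4 [ 0.578 -0.159  0.03 ]
{'vertical_fov': 42.13085623127945, 'cx': 319.6146756907524, 'cy': 196.0377248789449, 'T': array([[-0.0208383 , -0.98486128,  0.17208725,  0.30220582],
       [-0.99964684,  0.02336369,  0.01266252,  0.05418757],
       [-0.01649142, -0.17176261, -0.98500032,  1.34227451],
       [ 0.        ,  0.        ,  0.        ,  1.        ]])} {'vertical_fov': 43.45229785733048, 'cx': 320.73122814603664, 'cy': 202.18114147535752, 'T': array([[ 0.70780963, -0.46299079,  0.53352137, -0.10672425],
       [-0.70638856, -0.46877136,  0.53034764, -0.55083007],
       [ 0.00455346, -0.75225856, -0.65885228,  0.84878669],
       [ 0.        ,  0.        ,  0.        ,  1.        ]])}
```

```bash
python3 - <<'E'
import cv2
a=cv2.imread('pics/a.png')[110:280,170:460]
b=cv2.imread('pics/b.png')
cv2.imwrite('pics/a2.png',cv2.resize(a,None,fx=2.7,fy=2.7,interpolation=cv2.INTER_CUBIC))
E
```

```text
(no output)
```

View pics/a2.png

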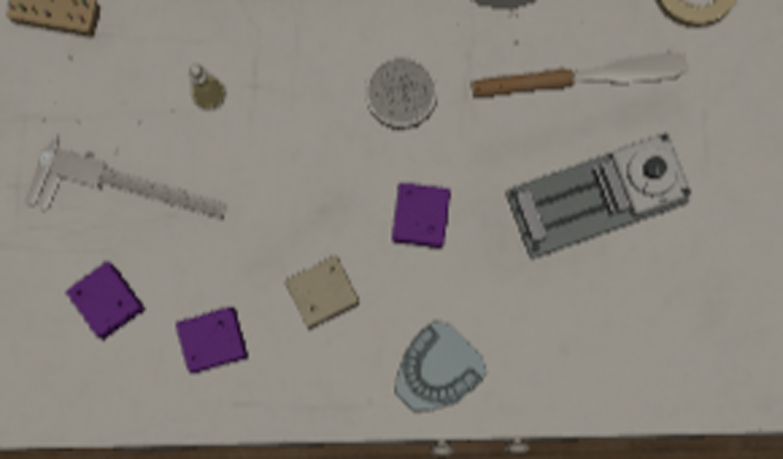

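View pics/b.png

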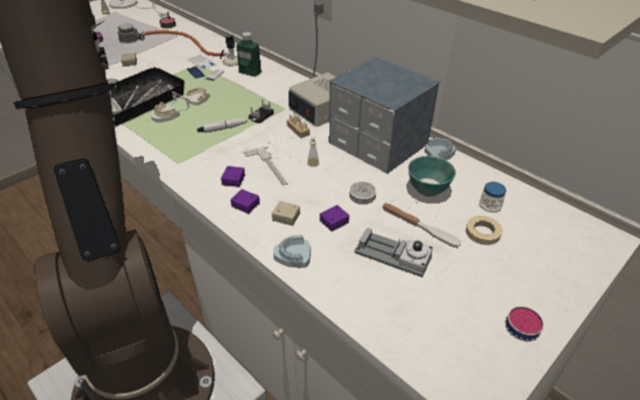

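The top view (crop at 2.7x, offset 170,110) shows four block-like things. Three are purple: full-picture (208,220), (246,236) and (325,190). One is beige with two pin holes, at (289,218). The beige one matches the description, and I'll confirm it in a wrist close-up. The vise has its knob at (412,172), and its stop jaw is on the left at (366,192).

```bash
cat >> h.py <<'E'
from scipy.spatial.transform import Rotation as Ro
def goal(pos,yaw_y,s=None):
    """tool down, tool y axis at world angle yaw_y (mod pi) -> dx,dy,dz,wz in tool frame"""
    s=s or observe(); R=Ro.from_rotvec(s['ee_rot']).as_matrix()
    d=R.T@(np.array(pos)-s['position'])
    best=None
    y=np.array([np.cos(yaw_y),np.sin(yaw_y),0]); z=np.array([0,0,-1.]); x=np.cross(y,z)
    out=[]
    for k in (1,-1):
        G=np.column_stack([k*x,k*y,z]); out.append(Ro.from_matrix(R.T@G).as_rotvec())
    w=min(out,key=np.linalg.norm)
    return np.round(d,4),np.round(w,4)
E
python3 - <<'E'
from h import *
a=cv2.cvtColor(cv2.imread('pics/a.png'),cv2.COLOR_BGR2RGB)
get_image('top')
for n in ['die_block','vise']:
    for d in silhouettes(n,'top'):
        m=d['mask']; c=a[m].mean(0)
        r=cv2.minAreaRect(np.argwhere(m)[:,::-1].astype(np.float32)); box=cv2.boxPoints(r)
        z=.02 if n=='die_block' else .01
        w=np.array([at('top',p,z) for p in box])[:,:2]
        e=np.diff(np.vstack([w,w[:1]]),axis=0)
        print(n,round(d['p'],2),np.round(c),np.round(r[0]),'ctr',np.round(w.mean(0),3),'edges',[(round(np.hypot(*v),3),round(np.degrees(np.arctan2(v[1],v[0])),1)) for v in e[:2]])
s=observe()
print(goal([.485,.155,.25],1.1))
P=camera_params('wrist');R=Ro.from_rotvec(s['ee_rot']).as_matrix()
print(R.T@(np.array(P['T'])[:3,3]-s['position']), R.T@np.array(P['T'])[:3,:3],P['vertical_fov'])
E
```

```text
die_block 0.92 [78. 39. 92.] [325. 190.] ctr [0.55  0.056] edges [(np.float64(0.059), np.float64(-8.1)), (np.float64(0.05), np.float64(-98.7))]
die_block 0.88 [77. 40. 91.] [208. 222.] ctr [0.473 0.36 ] edges [(np.float64(0.051), np.float64(-54.8)), (np.float64(0.061), np.float64(-144.6))]
die_block 0.84 [122. 114.  95.] [289. 218.] ctr [0.477 0.152] edges [(np.float64(0.055), np.float64(-64.4)), (np.float64(0.052), np.float64(-154.5))]
die_block 0.64 [81. 45. 93.] [248. 236.] ctr [0.434 0.257] edges [(np.float64(0.061), np.float64(-77.1)), (np.float64(0.054), np.float64(-166.1))]
vise 0.93 [97. 97. 94.] [392. 182.] ctr [ 0.567 -0.117] edges [(np.float64(0.172), np.float64(-70.9)), (np.float64(0.077), np.float64(-163.3))]
(array([-0.3711, -0.2764, -0.0233]), array([0.0001, 0.    , 0.026 ]))
[ 0.07744164 -0.00089205 -0.15800528] [[-9.75680072e-04 -9.58679045e-01 -2.84488200e-01]
 [ 9.99999210e-01 -7.09994115e-04 -1.03703008e-03]
 [ 7.92194062e-04 -2.84488987e-01  9.58678981e-01]] 58.990152024945544
```

>>> {"name": "jog_arm", "arguments": {"motion": [[[-0.37, -0.276, -0.02, 0, 0, 0, -1], [-0.37, -0.276, -0.02, 0, 0, 0, -1], [-0.37, -0.276, -0.02, 0, 0, 0, -1], [-0.37, -0.276, -0.02, 0, 0, 0, -1], [-0.37, -0.276, -0.02, 0, 0, 0, -1], [-0.37, -0.276, -0.02, 0, 0, 0, -1], [-0.37, -0.276, -0.02, 0, 0, 0, -1], [-0.37, -0.276, -0.02, 0, 0, 0, -1], [-0.37, -0.276, -0.02, 0, 0, 0, -1], [-0.37, -0.276, -0.02, 0, 0, 0, -1]]]}}

```text
clock: 1.58
position: [0.4636, 0.194, 0.2452]
ee_rot: [0.693, 3.064, 0.001]
force: [1.5, 0.6, 0.2]
width: 1.001
gripper_force: 0.0
```

>>> {"name": "jog_arm", "arguments": {"motion": [[[-0.05, -0.03, 0, 0, 0, 0, -1], [-0.05, -0.03, 0, 0, 0, 0, -1], [-0.05, -0.03, 0, 0, 0, 0, -1]]]}}

```text
clock: 1.83
position: [0.4977, 0.1422, 0.2452]
ee_rot: [0.704, 3.059, -0.002]
force: [0.3, 0.3, -0.1]
width: 1.0
gripper_force: 0.0
```

```bash
cat > blk.py <<'E'
from h import *
def blk(n,z=.027):
    w=get_image('wrist'); save(n,w); P=camera_params('wrist'); C=np.array(P['T'])[:3,3]
    res=[]
    for d in silhouettes('die_block','wrist'):
        m=d['mask']; c=w[m].mean(0)
        # top face by colour/brightness: fit rect of hull
        print(round(d['p'],2),np.round(c),np.round(d['pixel']),m.sum())
        if c[2]>c[0] : continue
        from scipy.optimize import least_squares
        dist=cv2.distanceTransform(m.astype(np.uint8),5)-cv2.distanceTransform((~m).astype(np.uint8),5)
        cnt=max(cv2.findContours(m.astype(np.uint8),0,1)[0],key=cv2.contourArea)[:,0]
        c0=at('wrist',d['pixel'],z/2,P)[:2]
        def hull(p,A=.051,B=.056):
            ca,sa=np.cos(p[2]),np.sin(p[2]); pts=[]
            for zz in (z-.027,z):
                for u,v in ((1,1),(1,-1),(-1,-1),(-1,1)):
                    pts.append(proj('wrist',[p[0]+u*A/2*ca-v*B/2*sa,p[1]+u*A/2*sa+v*B/2*ca,zz],P))
            return cv2.convexHull(np.array(pts,np.float32))
        def err(p):
            h=hull(p); return np.array([cv2.pointPolygonTest(h,(float(q[0]),float(q[1])),True) for q in cnt])
        best=[]
        for a0 in np.radians(np.arange(0,180,15)):
            r=least_squares(err,[*c0,a0],loss='soft_l1',diff_step=1e-4,x_scale=[.01,.01,.1]); best.append((r.cost,r.x))
        best.sort(key=lambda t:t[0])
        for co,x in best[:4]: print(round(co,1),np.round(x[:2],4),'x-axis deg',round(np.degrees(x[2])%180,2))
        res.append(best[0][1])
    return res
E
python3 - <<'E'
from blk import *
print(observe()['position']); blk('w1.png')
E
```

```text
[0.49768618 0.14215908 0.24516922]
0.9 [115.  66. 129.] [502.  59.] 3735
0.86 [117.  67. 132.] [278. 241.] 2277
0.85 [114. 106.  90.] [324. 150.] 2472Traceback (most recent call last):
  File "<stdin>", line 2, in <module>
  File "blk.py", line 11, in blk
    dist=cv2.distanceTransform(m.astype(np.uint8),5)-cv2.distanceTransform((~m).astype(np.uint8),5)
         ~~~~~~~~~~~~~~~~~~~~~^^^^^^^^^^^^^^^^^^^^^^
cv2.error: OpenCV(4.12.0) :-1: error: (-5:Bad argument) in function 'distanceTransform'
> Overload resolution failed:
>  - distanceTransform() missing required argument 'maskSize' (pos 3)
>  - distanceTransform() missing required argument 'maskSize' (pos 3)
```

View pics/w1.png

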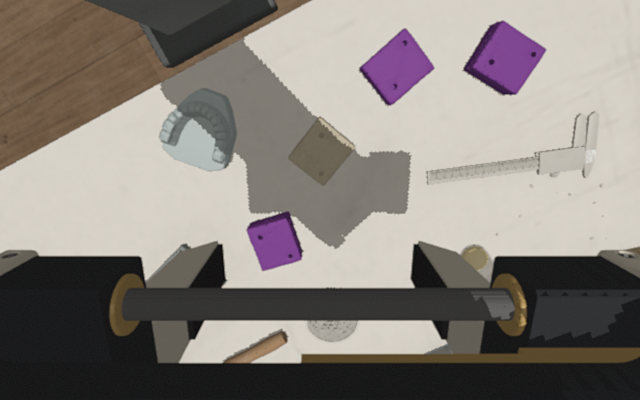

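The wrist view shows the beige block at (321,150), partly in the gripper's shadow, with the purple look-alikes at (275,241), (397,66) and (505,58). I'll refit the block and enlarge a crop around it.

```bash
sed -i '/distanceTransform/d' blk.py; python3 - <<'E'
from blk import *
r=blk('w2.png')
w=cv2.imread('pics/w2.png')
cv2.imwrite('pics/w2c.png',cv2.resize(w[105:200,270:375],None,fx=5,fy=5,interpolation=cv2.INTER_CUBIC))
x=r[0]
print(goal([x[0],x[1],.004],x[2]))
E
```

```text
0.89 [128.  75. 143.] [393.  73.] 3088
0.8 [120.  72. 134.] [276. 245.] 2378
0.72 [114.  65. 130.] [497.  65.] 3572
0.67 [123. 123. 117.] [173. 255.] 99
28.9 [ 0.5399 -0.0438] x-axis deg 105.09
28.9 [ 0.5368 -0.042 ] x-axis deg 15.08
28.9 [ 0.5372 -0.0438] x-axis deg 15.44
28.9 [ 0.5372 -0.0438] x-axis deg 15.43
0.56 [109. 101.  85.] [319. 156.] 2467
68.5 [0.4792 0.1547] x-axis deg 25.28
68.5 [0.4792 0.1547] x-axis deg 25.29
68.5 [0.4792 0.1547] x-axis deg 25.32
68.5 [0.4792 0.1548] x-axis deg 25.3
(array([-0.1236, -0.1546,  0.2406]), array([ 6.000e-04, -5.000e-04, -7.064e-01]))
```

View pics/w2c.png

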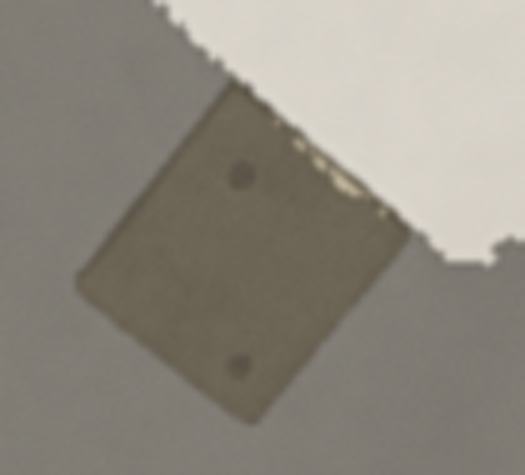

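The crop confirms beige stone with two pin holes. Moving to grasp it across the 51 mm sides.

>>> {"name": "jog_arm", "arguments": {"motion": [[[0.022, 0.003, 0.04, 0, 0, 0.12, -1], [0.022, 0.003, 0.08, 0, 0, 0.24, -1], [0.022, 0.003, 0.12, 0, 0, 0.36, -1], [0.022, 0.003, 0.15, 0, 0, 0.48, -1], [0.022, 0.003, 0.17, 0, 0, 0.6, -1], [0.022, 0.003, 0.18, 0, 0, 0.677, -1], [0.022, 0.003, 0.18, 0, 0, 0.677, -1], [0.022, 0.003, 0.18, 0, 0, 0.677, -1]]]}}

```text
clock: 2.7
position: [0.4759, 0.1607, 0.0646]
ee_rot: [-1.664, -2.664, 0.001]
force: [-0.5, 0.0, -0.1]
width: 0.999
gripper_force: 0.0
```

```bash
python3 - <<'E'
from h import *
print(goal([.4792,.1547,.004],np.radians(25.3)),observe()['position'])
E
```

```text
(array([-0.0069,  0.0004,  0.0606]), array([-0.0012, -0.0003,  0.0124])) [0.47587807 0.16074466 0.06456989]
```

>>> {"name": "jog_arm", "arguments": {"motion": [[[-0.007, 0, 0.015, 0, 0, 0.012, -1], [-0.007, 0, 0.035, 0, 0, 0.012, -1], [-0.007, 0, 0.05, 0, 0, 0.012, -1], [-0.007, 0, 0.059, 0, 0, 0.012, -1], [-0.007, 0, 0.06, 0, 0, 0.012, -1], [-0.007, 0, 0.06, 0, 0, 0.012, -1], [-0.007, 0, 0.06, 0, 0, 0.012, 0.3], [-0.007, 0, 0.06, 0, 0, 0.012, 0.3], [-0.007, 0, 0.06, 0, 0, 0.012, 0.3], [-0.007, 0, 0.06, 0, 0, 0.012, 0.3]]], "force": 20}}

```text
clock: 3.53
position: [0.4801, 0.1534, 0.0054]
ee_rot: [1.687, 2.65, 0.001]
force: [0.8, -0.3, -0.3]
width: 0.758
gripper_force: 0.0
```

>>> {"name": "jog_arm", "arguments": {"motion": [[[0, 0, 0, 0, 0, 0, 0.3], [0, 0, 0, 0, 0, 0, 0.3], [0, 0, 0, 0, 0, 0, 0.3], [0, 0, 0, 0, 0, 0, 0.3]]], "force": 20}}

```text
clock: 3.87
position: [0.48, 0.1533, 0.0049]
ee_rot: [1.687, 2.65, 0.001]
force: [-0.2, 0.1, 1.0]
width: 0.552
gripper_force: 20.0
```

>>> {"name": "jog_arm", "arguments": {"motion": [[[0, 0, -0.04, 0, 0, 0, 0.3], [0, 0, -0.08, 0, 0, 0, 0.3], [0, 0, -0.12, 0, 0, 0, 0.3], [-0.03, 0, -0.15, 0, 0, 0.05, 0.3], [-0.065, -0.005, -0.17, 0, 0, 0.1, 0.3], [-0.1, -0.01, -0.19, 0, 0, 0.105, 0.3], [-0.135, -0.015, -0.21, 0, 0, 0.105, 0.3], [-0.17, -0.02, -0.225, 0, 0, 0.105, 0.3], [-0.205, -0.025, -0.24, 0, 0, 0.105, 0.3], [-0.24, -0.03, -0.245, 0, 0, 0.105, 0.3]]]}}

```text
clock: 4.7
position: [0.5548, -0.0788, 0.2519]
ee_rot: [1.823, 2.557, 0.003]
force: [1.5, -0.7, -1.1]
width: 0.553
gripper_force: 20.0
```

>>> {"name": "jog_arm", "arguments": {"motion": [[[-0.04, 0, 0, 0, 0, 0, 0.3], [-0.08, 0, 0, 0, 0, 0, 0.3], [-0.11, 0, 0, 0, 0, 0, 0.3], [-0.13, 0, 0, 0, 0, 0, 0.3], [-0.14, 0, 0, 0, 0, 0, 0.3], [-0.14, 0, 0, 0, 0, 0, 0.3], [-0.14, 0, 0, 0, 0, 0, 0.3]]]}}

```text
clock: 5.28
position: [0.5993, -0.2085, 0.2491]
ee_rot: [-1.823, -2.556, -0.0]
force: [0.1, 0.8, -2.4]
width: 0.554
gripper_force: 20.0
```

```bash
python3 - <<'E'
from h import *
s=observe();print(s['position'],s['width'],s['gripper_force'])
w=get_image('wrist');save('v1.png',w);np.save('v1P.npy',camera_params('wrist'),allow_pickle=True)
M={}
for n in ['vise','stop_jaw','clamp_jaw','inner_knob','outer_ring','ring_mark']:
    for i,d in enumerate(silhouettes(n,'wrist')):
        print(n,round(d['p'],2),np.round(d['pixel']),d['mask'].sum()); M[n+str(i)]=d['mask']
np.savez('v1.npz',**M)
E
```

```text
[ 0.5993295  -0.2085452   0.24912554] 0.5537602969267722 19.999923706054688
vise 0.84 [321.  74.] 10482
stop_jaw 0.67 [321.   4.] 411
clamp_jaw 0.58 [323.  86.] 797
inner_knob 0.74 [320. 126.] 319
```

View pics/v1.png

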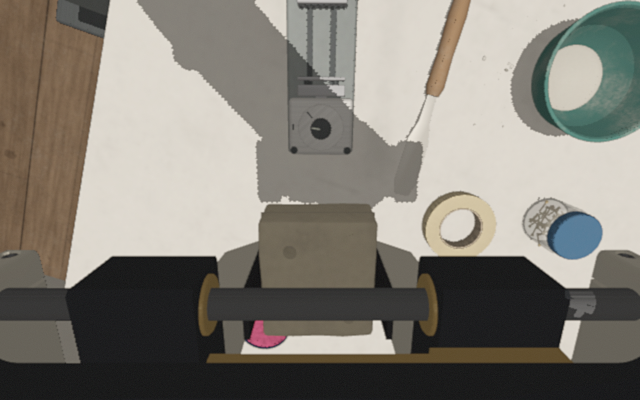

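The vise is at column ~320 with the knob at (320,128). The stop jaw is at the top edge (322,3), so I shift slightly to get it all in view. The held block is at (318,270).

>>> {"name": "jog_arm", "arguments": {"motion": [[[0.03, 0, 0, 0, 0, 0, 0.3], [0.04, 0, 0, 0, 0, 0, 0.3], [0.04, 0, 0, 0, 0, 0, 0.3], [0.04, 0, 0, 0, 0, 0, 0.3]]]}}

```text
clock: 5.97
position: [0.5868, -0.1706, 0.25]
ee_rot: [1.821, 2.559, 0.001]
force: [0.6, 0.2, -1.5]
width: 0.55
gripper_force: 20.0
```

```bash
python3 - <<'E'
from h import *
w=get_image('wrist');s=observe();P=camera_params('wrist');save('v2.png',w)
print(s['position'],s['ee_rot'])
M={}
for n in ['vise','stop_jaw','clamp_jaw','inner_knob','outer_ring','die_block']:
    for i,d in enumerate(silhouettes(n,'wrist')):
        m=d['mask'];r=cv2.minAreaRect(np.argwhere(m)[:,::-1].astype(np.float32))
        print(n,round(d['p'],2),np.round(d['pixel']),m.sum(),np.round(np.array(cv2.boxPoints(r)).ravel())); M[n+str(i)]=m
np.savez('v2.npz',**M); np.save('v2P.npy',P,allow_pickle=True)
c=w[10:200,255:380]
o=cv2.resize(cv2.cvtColor(c,cv2.COLOR_RGB2BGR),None,fx=3.15,fy=3.15,interpolation=cv2.INTER_CUBIC)
o=np.clip(o.astype(float)*1.4,0,255).astype(np.uint8)
full=cv2.cvtColor(w,cv2.COLOR_RGB2BGR)[195:350,240:400]
f=cv2.resize(full,None,fx=2.4,fy=2.4,interpolation=cv2.INTER_CUBIC)
H=max(o.shape[0],f.shape[0]);can=np.zeros((H,o.shape[1]+f.shape[1],3),np.uint8);can[:o.shape[0],:o.shape[1]]=o;can[:f.shape[0],o.shape[1]:]=f
print(can.shape,o.shape);cv2.imwrite('pics/v2c.png',can)
E
```

```text
[ 0.586853   -0.17162833  0.25005582] [1.82274993e+00 2.55789155e+00 5.83165661e-05]
vise 0.72 [320. 109.] 10421 [283. 189. 286.  31. 355.  32. 353. 190.]
stop_jaw 0.78 [319.  43.] 886 [297.  33. 346.  33. 346.  51. 297.  51.]
clamp_jaw 0.87 [319. 126.] 820 [297. 136. 297. 116. 343. 116. 343. 136.]
clamp_jaw 0.57 [320. 107.] 10202 [286.  31. 355.  31. 355. 189. 286. 189.]
inner_knob 0.87 [322. 168.] 340 [310. 158. 329. 158. 329. 179. 310. 179.]
inner_knob 0.55 [319. 157.] 1117 [290. 162. 323. 136. 350. 169. 316. 195.]
outer_ring 0.95 [320. 159.] 1188 [289. 159. 325. 135. 349. 171. 313. 195.]
die_block 0.82 [317. 250.] 11251 [257. 204. 377. 202. 379. 335. 259. 337.]
(598, 778, 3) (598, 394, 3)
```

View pics/v2c.png

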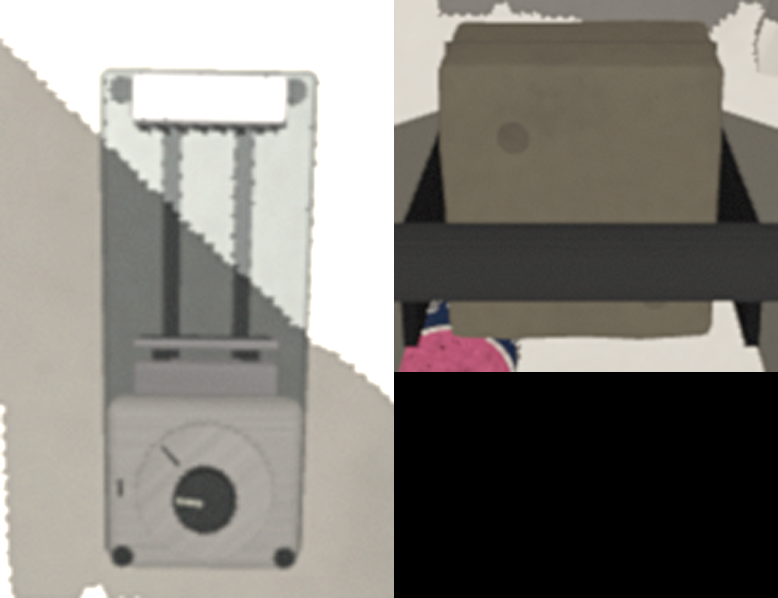

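The crop (3.15x, offset 255,10) shows:
- Bed far edge at row 70
- Stop jaw face at row 122
- Clamp plate front at row 338
- Knob centre at (204,499)
- Housing from (107,397) to (301,567)

Right half (2.4x, offset 240,195): the block held square, with its top edges at rows 65 and 335.

```bash
cat > fit.py <<'E'
from h import *
from scipy.optimize import least_squares
P=np.load('v2P.npy',allow_pickle=True).item()
A=lambda c,r,z: at('wrist',(c/3.15+255,r/3.15+10),z,P)[:2]
# (point, known vise x, known vise y)
F=[(A(204,499,.062),0,-.081),(A(102,100,.012),-.036,None),(A(104,350,.012),-.036,None),(A(317,100,.012),.036,None),(A(311,300,.012),.036,None),
(A(210,70,.012),None,.053),(A(133,100,.0345),-.024,None),(A(285,100,.0345),.024,None),(A(134,342,.0345),-.024,None),(A(277,342,.0345),.024,None),
(A(108,480,.034),-.033,None),(A(301,480,.034),.033,None),(A(204,397,.034),None,-.052),(A(204,567,.034),None,-.110)]
def tov(q,p):
    c,s=np.cos(p[2]),np.sin(p[2]);d=q-p[:2];return np.array([c*d[0]+s*d[1],-s*d[0]+c*d[1]])
def err(p):
    e=[]
    for q,x,y in F:
        v=tov(q,p)
        if x is not None:e.append(v[0]-x)
        if y is not None:e.append(v[1]-y)
    return np.array(e)
if __name__=='__main__':
    r=least_squares(err,[.557,-.09,.33],loss='soft_l1',f_scale=.001,x_scale=[.01,.01,.1])
    p=r.x;print('vise',np.round(p,4),np.degrees(p[2]));print(np.round(err(p)*1e3,1))
    print('stop face y',tov(A(209,122,.0345),p),'clamp front',tov(A(205,338,.0345),p),tov(A(205,345,.0345),p))
    a,b=.586853,-.171628
    B=lambda c,r,z: at('wrist',((c-394)/2.4+240,r/2.4+195),z,P)
    T=np.array([a,b,.25]);R=Ro.from_rotvec([1.82274993,2.55789155,5.83e-05]).as_matrix()
    for n,c,rr,z in [('top+x L',440,65,.272),('top+x R',722,65,.272),('top-x L',452,335,.272),('top-x R',712,335,.272),('bot+x L',455,22,.245),('bot+x R',712,22,.245),('midL',447,42,.265)]:
        print(n,np.round((R.T@(B(c,rr,z)-T))*1e3,1))
    print('tool y angle',np.degrees(np.arctan2(R[1,1],R[0,1])))
    np.save('vise.npy',p)
E
python3 fit.py
```

```text
vise [ 0.5597 -0.0863  0.3201] 18.338394327996948
[-0.3  0.5  1.1  0.7 -0.7 -0.1 -2.1  0.4 -0.7  0.4 -0.9  0.3 -0.2  0.4
  0.1]
stop face y [-6.60124712e-05  3.26023416e-02] clamp front [-0.00041984 -0.0325542 ] [-0.00038955 -0.03478303]
top+x L [ 27.9 -25.  -22. ]
top+x R [ 27.9  23.  -22. ]
top-x L [-26.  -25.3 -22. ]
top-x R [-26.   23.6 -22. ]
bot+x L [ 27.4 -26.3   5. ]
bot+x R [27.4 25.3  5. ]
midL [ 29.8 -24.7 -15. ]
tool y angle 19.05276880116613
```

```bash
python3 - <<'E'
from h import *
print(goal([.5597,-.0853,.06],.3201))
E
```

```text
(array([0.091 , 0.0027, 0.1897]), array([-0.0001,  0.0003,  0.011 ]))
```

>>> {"name": "jog_arm", "arguments": {"motion": [[[0.03, 0.003, 0.02, 0, 0, 0.011, 0.3], [0.06, 0.003, 0.05, 0, 0, 0.011, 0.3], [0.08, 0.003, 0.09, 0, 0, 0.011, 0.3], [0.091, 0.003, 0.13, 0, 0, 0.011, 0.3], [0.091, 0.003, 0.16, 0, 0, 0.011, 0.3], [0.091, 0.003, 0.18, 0, 0, 0.011, 0.3], [0.091, 0.003, 0.18, 0, 0, 0.011, 0.3], [0.091, 0.003, 0.18, 0, 0, 0.011, 0.3], [0.091, 0.003, 0.18, 0, 0, 0.011, 0.3]]]}}

```text
clock: 7.07
position: [0.561, -0.0853, 0.0712]
ee_rot: [1.838, 2.545, 0.001]
force: [0.1, -0.7, -1.1]
width: 0.549
gripper_force: 20.0
```

```bash
python3 - <<'E'
from h import *
s=observe();print(s['position'],s['force'],s['dq'].max(),goal([.5597,-.0853,.0172],.3201))
E
```

```text
[ 0.56103868 -0.08531731  0.07117517] [ 0.1488303  -0.66958168 -1.08927549] 0.004774737825133782 (array([ 0.0005, -0.0014,  0.054 ]), array([ 0.0018,  0.0011, -0.0001]))
```

>>> {"name": "jog_arm", "arguments": {"motion": [[[0.0005, -0.001, 0.015, 0, 0, 0, 0.3], [0.0005, -0.001, 0.03, 0, 0, 0, 0.3], [0.0005, -0.001, 0.04, 0, 0, 0, 0.3], [0.0005, -0.001, 0.045, 0, 0, 0, 0.3], [0.0005, -0.001, 0.048, 0, 0, 0, 0.3], [0.0005, -0.001, 0.05, 0, 0, 0, 0.3], [0.0005, -0.001, 0.05, 0, 0, 0, 0.3], [0.0005, -0.001, 0.05, 0, 0, 0, 0.3]]]}}

```text
clock: 7.73
position: [0.5592, -0.0844, 0.0203]
ee_rot: [1.838, 2.547, 0.001]
force: [0.2, 0.1, -2.3]
width: 0.547
gripper_force: 20.0
```

>>> {"name": "jog_arm", "arguments": {"motion": [[[0, 0, 0.002, 0, 0, 0, 0.3], [0, 0, 0.0035, 0, 0, 0, 0.3], [0, 0, 0.0045, 0, 0, 0, 0.3], [0, 0, 0.0045, 0, 0, 0, 0.3]]]}}

```text
clock: 8.07
position: [0.5592, -0.0843, 0.0168]
ee_rot: [1.838, 2.547, 0.002]
force: [-5.0, 2.4, 18.2]
width: 0.552
gripper_force: 20.0
```

>>> {"name": "jog_arm", "arguments": {"motion": [[[0, 0, -0.0005, 0, 0, 0, 0.3], [0, 0, -0.0005, 0, 0, 0, 0.3], [0, 0, -0.0005, 0, 0, 0, -0.6], [0, 0, -0.0005, 0, 0, 0, -0.6], [0, 0, -0.0005, 0, 0, 0, -0.6], [0, 0, -0.0005, 0, 0, 0, -0.6], [0, 0, -0.03, 0, 0, 0, -0.6], [0, 0, -0.07, 0, 0, 0, -0.6], [0, 0, -0.1, 0, 0, 0, -0.6], [-0.03, 0, -0.14, 0, 0, 0, -0.6]]]}}

```text
clock: 8.9
position: [0.5656, -0.1032, 0.1492]
ee_rot: [-1.829, -2.55, -0.002]
force: [1.3, 0.4, -1.4]
width: 0.798
gripper_force: 0.0
```

>>> {"name": "jog_arm", "arguments": {"motion": [[[-0.035, 0, -0.04, 0, 0, 0, -0.6], [-0.07, 0, -0.08, 0, 0, 0, -0.6], [-0.1, 0, -0.09, 0, 0, 0, -0.6], [-0.1, 0, -0.09, 0, 0, 0, -0.6], [-0.1, 0, -0.09, 0, 0, 0, -0.6], [-0.1, 0, -0.09, 0, 0, 0, -0.6]]]}}

```text
clock: 9.4
position: [0.5979, -0.2032, 0.2381]
ee_rot: [-1.839, -2.546, -0.0]
force: [-0.6, 1.0, -0.7]
width: 0.799
gripper_force: 0.0
```

```bash
python3 - <<'E'
from h import *
w=get_image('wrist');s=observe();P=camera_params('wrist');save('v3.png',w)
print(s['position'],s['ee_rot'],s['width'],s['ft_torque'])
np.save('v3P.npy',P,allow_pickle=True)
for n in ['die_block','inner_knob','vise']:
    for i,d in enumerate(silhouettes(n,'wrist')):
        print(n,round(d['p'],2),np.round(d['pixel']),d['mask'].sum())
o=cv2.resize(cv2.cvtColor(w,cv2.COLOR_RGB2BGR)[10:200,225:410],None,fx=3.15,fy=3.15,interpolation=cv2.INTER_CUBIC)
cv2.imwrite('pics/v3c.png',np.clip(o*1.2,0,255).astype(np.uint8))
E
```

```text
[ 0.59765443 -0.2017562   0.23740906] [-1.83625647e+00 -2.54652215e+00 -1.42137844e-04] 0.7982268546399818 [0.02390169 0.02960159 0.00767564]
die_block 0.95 [320.  40.] 3481
inner_knob 0.73 [320. 135.] 379
vise 0.92 [319. 103.] 7648
```

View pics/v3c.png

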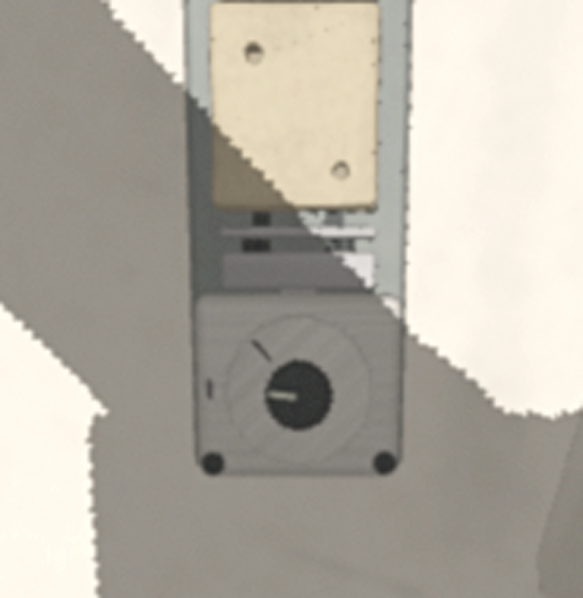

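The block sits flat-looking and square between the jaws, at crop (294,105). There are gaps to both jaws and its 56 mm length runs along the vise's y. The knob is at crop (299,395). Next I refine the knob position and compare the block's seen position with where I put it, to find the camera bias.

```bash
python3 - <<'E'
from h import *
from fit import tov
P=np.load('v3P.npy',allow_pickle=True).item(); p=np.load('vise.npy')
A=lambda c,r,z: at('wrist',(c/3.15+225,r/3.15+10),z,P)[:2]
k=A(299,395,.062);print('knob',k,tov(k,p)*1e3)
for n,c,r,z in [('blk near',295,207,.037),('blk far',295,2,.039),('blkL',211,100,.039),('blkR',378,100,.039),('clamp',299,230,.0345),('jawL',223,233,.0345),('jawR',375,233,.0345),('bedL',186,100,.012),('bedR',410,100,.012)]: print(n,np.round(tov(A(c,r,z),p)*1e3,1))
s=observe();print('joints',np.round(s['joints'],2)); 
t=k+.001*np.array([.949,.315]);print(t,goal([t[0],t[1],.10],p[2]))
E
```

```text
knob [ 0.58472806 -0.16069921] [  0.3293841  -78.46684824]
blk near [ -0.9 -24.6]
blk far [-1.  30.9]
blkL [-25.7   4.9]
blkR [23.5  4.9]
clamp [  0.3 -31.2]
jawL [-23. -32.]
jawR [ 23.7 -32. ]
bedL [-35.4   8.7]
bedR [35.5  8.7]
joints [-0.11  0.46  0.52  1.57 -0.24  1.17  0.79]
[ 0.58567706 -0.16038421] (array([0.0421, 0.0017, 0.1374]), array([-0.0015, -0.0019,  0.0028]))
```

```bash
python3 - <<'E'
from h import *
from fit import tov
p=np.load('vise.npy')
for i in range(4):
    s=observe(); P=camera_params('wrist'); w=get_image('wrist'); print(s['position'])
ms=[(d['p'],d['mask']) for d in silhouettes('inner_knob','wrist')]
for pr,m in ms: print(pr,m.sum(),np.argwhere(m).min(0),np.argwhere(m).max(0))
g=w.max(2).astype(int); sub=g[110:165,295:345]; m=(sub<60)
n,l,st,ce=cv2.connectedComponentsWithStats(m.astype(np.uint8))
for j in range(1,n):
    if st[j][4]>60: print(st[j],ce[j]+[295,110])
save('v4.png',w);np.save('v4P.npy',P,allow_pickle=True)
j=max(range(1,n),key=lambda j:st[j][4]); x,y,W,H,_=st[j]; c=(295+x+(W-1)/2,110+y+(H-1)/2)
k=at('wrist',c,.062,P)[:2];print(c,k,tov(k,p))
E
```

```text
[ 0.59771943 -0.20102548  0.23732988]
[ 0.59783232 -0.20127706  0.23756851]
[ 0.59793023 -0.2015915   0.23783345]
[ 0.59801192 -0.2018426   0.23800701]
0.82 381 [126 309] [147 329]
[ 15  16  20  22 309] [319.73786408 136.38511327]
(np.float64(319.5), np.float64(136.5)) [ 0.58516227 -0.16209717] [ 0.0003017  -0.07993042]
```

```bash
python3 - <<'E'
from h import *
print(goal([.5860,-.1622,.08],.3201))
E
```

```text
(array([0.0419, 0.0012, 0.1584]), array([-0.0003, -0.0003,  0.0015]))
```

>>> {"name": "jog_arm", "arguments": {"motion": [[[0.02, 0.001, 0.04, 0, 0, 0, 0.1], [0.04, 0.001, 0.08, 0, 0, 0, 0.1], [0.042, 0.001, 0.12, 0, 0, 0, 0.1], [0.042, 0.001, 0.145, 0, 0, 0, 0.1], [0.042, 0.001, 0.155, 0, 0, 0, 0.1], [0.042, 0.001, 0.155, 0, 0, 0, 0.1], [0.042, 0.001, 0.155, 0, 0, 0, 0.1], [0.042, 0.001, 0.155, 0, 0, 0, 0.1], [0.042, 0.001, 0.155, 0, 0, 0, 0.1]]]}}

```text
clock: 10.6
position: [0.5874, -0.1636, 0.0857]
ee_rot: [1.837, 2.545, 0.002]
force: [0.8, -0.7, -0.7]
width: 0.449
gripper_force: 0.0
```

```bash
python3 - <<'E'
from h import *
s=observe();print(s['position'],s['dq'].max(),s['width'],s['ft_torque'],s['force'],goal([.5860,-.1622,.050],.3201))
E
```

```text
[ 0.58735402 -0.1635972   0.08573189] 0.009643281716495948 0.4489768443336122 [-0.01504435  0.0015515   0.03311146] [ 0.84116934 -0.65145731 -0.73840473] (array([ 0.0018, -0.001 ,  0.0357]), array([0.0031, 0.0018, 0.0003]))
```

>>> {"name": "jog_arm", "arguments": {"motion": [[[0.002, -0.001, 0.012, -0.003, -0.002, 0, 0.1], [0.002, -0.001, 0.024, -0.003, -0.002, 0, 0.1], [0.002, -0.001, 0.033, -0.003, -0.002, 0, 0.1], [0.002, -0.001, 0.036, -0.003, -0.002, 0, 0.1], [0.002, -0.001, 0.036, -0.003, -0.002, 0, 0.1], [0.002, -0.001, 0.036, -0.003, -0.002, 0, 0.1], [0.002, -0.001, 0.036, -0.003, -0.002, 0, 0.1]]]}}

```text
clock: 11.18
position: [0.5847, -0.1615, 0.048]
ee_rot: [1.836, 2.544, 0.002]
force: [0.4, -0.1, -0.1]
width: 0.45
gripper_force: 0.0
```

>>> {"name": "jog_arm", "arguments": {"motion": [[[0, 0, 0, 0, 0, 0, 0.8], [0, 0, 0, 0, 0, 0, 0.8], [0, 0, 0, 0, 0, 0, 0.8], [0, 0, 0, 0, 0, 0, 0.8], [0, 0, 0, 0, 0, 0, 0.8], [0, 0, 0, 0, 0, 0, 0.8]]], "force": 8}}

```text
clock: 11.68
position: [0.5857, -0.1608, 0.048]
ee_rot: [1.834, 2.544, 0.004]
force: [5.5, 0.9, -1.3]
width: 0.214
gripper_force: 8.0
```

```bash
python3 - <<'E'
from h import *
s=observe();print(s['position'],s['dq'].max(),s['width']*92,s['gripper_force'],s['ft_torque'],s['force'],s['joints'])
E
```

```text
[ 0.58568346 -0.16083862  0.04800017] 0.0014163300151647871 19.64944438369249 8.000343516469002 [ 0.19724327 -1.13630624  0.04110267] [ 5.50585424  0.87661643 -1.34289564] [-0.1047806   0.62651322  0.42025827  1.82738753 -0.35663936  0.75654476
  0.82725662]
```

>>> {"name": "jog_arm", "arguments": {"motion": [[[0, 0, 0, 0, 0, 0, 0.4], [0, 0, 0, 0, 0, 0, 0.4], [-0.0012, 0.0014, -0.0005, 0, 0, 0, 0.4], [-0.0012, 0.0014, -0.0005, 0, 0, 0, 0.4], [-0.0012, 0.0014, -0.0005, 0, 0, 0, 0.4], [-0.0012, 0.0014, -0.0005, 0, 0, 0, 0.8], [-0.0012, 0.0014, -0.0005, 0, 0, 0, 0.8], [-0.0012, 0.0014, -0.0005, 0, 0, 0, 0.8], [-0.0012, 0.0014, -0.0005, 0, 0, 0, 0.8], [-0.0012, 0.0014, -0.0005, 0, 0, 0, 0.8]]], "force": 8}}

```text
clock: 12.52
position: [0.5861, -0.1619, 0.0481]
ee_rot: [1.836, 2.545, 0.002]
force: [1.0, 0.8, -1.7]
width: 0.21
gripper_force: 8.0
```

>>> {"name": "jog_arm", "arguments": {"motion": [[[0, 0, 0, 0, 0, 0, 0.8], [0, 0, 0, 0, 0, 0, 0.8], [0, 0, 0, 0, 0, 0, 0.8], [0, 0, 0, 0, 0, 0, 0.8]]], "force": 45}}

```text
clock: 12.85
position: [0.5861, -0.1619, 0.0481]
ee_rot: [1.836, 2.545, 0.002]
force: [2.4, 0.7, -1.7]
width: 0.204
gripper_force: 45.0
```

```bash
python3 - <<'E'
from h import *
s=observe();print(s['position'],s['width']*92,s['gripper_force'],s['ft_torque'],s['force'],s['joints'],s['joint_efforts'])
E
```

```text
[ 0.58614336 -0.16186062  0.04807137] 18.735660399128992 44.99927580356598 [-0.04150785 -0.35623567 -0.01403424] [ 2.3531389   0.71089931 -1.68900824] [-0.10360248  0.62845579  0.42112028  1.82350048 -0.35594095  0.76079691
  0.82708507] [ 3.28530176e-01 -6.94047260e+01  9.31617022e+00 -2.18604004e+01
  2.17121551e-01  6.61082603e-01  1.02905586e-03]
```

>>> {"name": "jog_arm", "arguments": {"motion": [[[0, 0, 0, 0, 0, 0.06, 0.8], [0, 0, 0, 0, 0, 0.12, 0.8], [0, 0, 0, 0, 0, 0.18, 0.8], [0, 0, 0, 0, 0, 0.24, 0.8], [0, 0, 0, 0, 0, 0.3, 0.8], [0, 0, 0, 0, 0, 0.36, 0.8], [0, 0, 0, 0, 0, 0.42, 0.8], [0, 0, 0, 0, 0, 0.48, 0.8]]]}}

```text
clock: 13.52
position: [0.5863, -0.1619, 0.0481]
ee_rot: [2.391, 2.033, 0.003]
force: [2.3, -0.1, -3.0]
width: 0.198
gripper_force: 45.0
```

```bash
cat > q.py <<'E'
from h import *
s=observe();R=Ro.from_rotvec(s['ee_rot']).as_matrix()
print(s['clock'],np.round(s['position'],4),'yang',round(np.arctan2(R[1,1],R[0,1]),4),'w',round(s['width']*92,2),'F',np.round(s['force'],1),'ft',np.round(s['ft_torque'],3),'j7',np.round(s['joints'][6],3),s['joint_efforts'][6],'dq',np.abs(s['dq']).max())
E
python3 q.py
```

```text
13.5167 [ 0.5863 -0.1619  0.0481] yang -0.1616 w 18.23 F [ 2.3 -0.1 -3. ] ft [-0.131 -0.387  0.097] j7 0.45 1.0340900346636772 dq 0.55723714747242
```

>>> {"name": "jog_arm", "arguments": {"motion": [[[0, 0, 0, 0, 0, 0.06, 0.8], [0, 0, 0, 0, 0, 0.12, 0.8], [0, 0, 0, 0, 0, 0.18, 0.8], [0, 0, 0, 0, 0, 0.24, 0.8], [0, 0, 0, 0, 0, 0.3, 0.8], [0, 0, 0, 0, 0, 0.36, 0.8], [0, 0, 0, 0, 0, 0.4, 0.8]]]}}

```text
clock: 14.1
position: [0.5864, -0.1619, 0.0481]
ee_rot: [2.748, 1.517, 0.005]
force: [2.2, -1.0, -2.8]
width: 0.204
gripper_force: 45.0
```

```bash
python3 q.py; python3 - <<'E'
from h import *
w=get_image('wrist');P=camera_params('wrist')
for n in ['die_block','clamp_jaw','stop_jaw']:
    for d in silhouettes(n,'wrist'): print(n,round(d['p'],2),np.round(d['pixel']),d['mask'].sum())
x=cv2.cvtColor(w,cv2.COLOR_RGB2BGR); cv2.imwrite('pics/k1.png',x)
E
python3 q.py
```

```text
14.1 [ 0.5864 -0.1619  0.0481] yang -0.5619 w 18.74 F [ 2.2 -1.  -2.8] ft [-0.224 -0.418  0.148] j7 0.137 0.2956041041761637 dq 0.3505720176936574
die_block 0.63 [188. 147.] 13529
clamp_jaw 0.95 [256. 199.] 3312
stop_jaw 0.84 [120.  99.] 4120
stop_jaw 0.24 [318. 232.] 2296
14.3 [ 0.5863 -0.1619  0.0481] yang -0.5574 w 18.47 F [ 3.4 -0.7 -2.8] ft [-0.233 -0.649 -0.03 ] j7 0.141 -0.12482879217714071 dq 0.004864396008639449
```

View pics/k1.png

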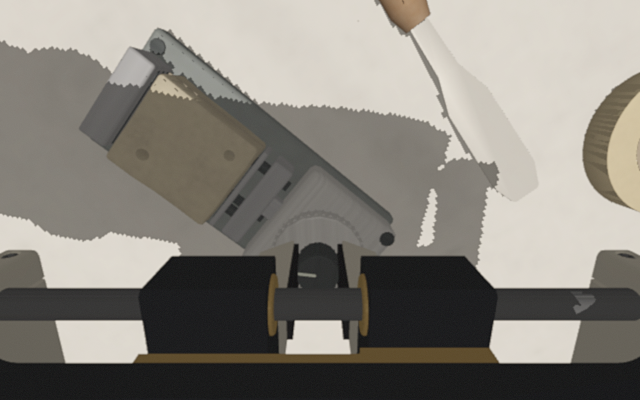

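The knob line turns with the fingers, and the clamp jaw at (256,199) closes towards the block at (188,147). I continue in short steps and read the torque while moving.

>>> {"name": "jog_arm", "arguments": {"motion": [[[0, 0, 0, 0, 0, 0.04, 0.8], [0, 0, 0, 0, 0, 0.08, 0.8], [0, 0, 0, 0, 0, 0.12, 0.8]]]}}

```text
clock: 14.55
position: [0.5864, -0.1619, 0.0481]
ee_rot: [2.832, 1.353, 0.005]
force: [3.1, -0.4, -4.3]
width: 0.204
gripper_force: 45.0
```

```bash
python3 q.py
```

```text
14.55 [ 0.5864 -0.1619  0.0481] yang -0.6793 w 18.81 F [ 3.1 -0.4 -4.3] ft [-0.305 -0.625  0.172] j7 0.045 0.663214735686779 dq 0.37348177996658666
```

>>> {"name": "jog_arm", "arguments": {"motion": [[[0, 0, 0, 0, 0, 0.04, 0.8], [0, 0, 0, 0, 0, 0.08, 0.8], [0, 0, 0, 0, 0, 0.12, 0.8]]]}}

```text
clock: 14.8
position: [0.5864, -0.1619, 0.0481]
ee_rot: [2.908, 1.181, 0.005]
force: [3.9, -1.2, -4.4]
width: 0.2
gripper_force: 45.0
```

```bash
python3 q.py
```

```text
14.8 [ 0.5864 -0.1619  0.0481] yang -0.7993 w 18.37 F [ 3.9 -1.2 -4.4] ft [-0.343 -0.609  0.168] j7 -0.049 0.6448650173842907 dq 0.3767452227316023
```

>>> {"name": "jog_arm", "arguments": {"motion": [[[0, 0, 0, 0, 0, 0.04, 0.8], [0, 0, 0, 0, 0, 0.08, 0.8], [0, 0, 0, 0, 0, 0.12, 0.8]]]}}

```text
clock: 15.05
position: [0.5864, -0.162, 0.0481]
ee_rot: [2.974, 1.005, 0.006]
force: [3.9, -1.2, -4.2]
width: 0.201
gripper_force: 45.0
```

```bash
python3 q.py; python3 - <<'E'
from h import *
w=get_image('wrist');cv2.imwrite('pics/k2.png',cv2.cvtColor(w,cv2.COLOR_RGB2BGR))
E
```

```text
15.05 [ 0.5864 -0.162   0.0481] yang -0.9193 w 18.45 F [ 3.9 -1.2 -4.2] ft [-0.339 -0.65   0.111] j7 -0.144 0.6479145772755146 dq 0.3771942311674556
```

>>> {"name": "jog_arm", "arguments": {"motion": [[[0, 0, 0, 0, 0, 0.04, 0.8], [0, 0, 0, 0, 0, 0.08, 0.8], [0, 0, 0, 0, 0, 0.12, 0.8]]]}}

```text
clock: 15.35
position: [0.5864, -0.162, 0.0481]
ee_rot: [3.029, 0.825, 0.006]
force: [3.4, -1.6, -4.7]
width: 0.2
gripper_force: 45.0
```

```bash
python3 q.py
```

```text
15.35 [ 0.5864 -0.162   0.0481] yang -1.0387 w 18.42 F [ 3.4 -1.6 -4.7] ft [-0.346 -0.707  0.182] j7 -0.239 0.6624759547412395 dq 0.37957094415372655
```

>>> {"name": "jog_arm", "arguments": {"motion": [[[0, 0, 0, 0, 0, 0.04, 0.8], [0, 0, 0, 0, 0, 0.08, 0.8], [0, 0, 0, 0, 0, 0.12, 0.8]]]}}

```text
clock: 15.6
position: [0.5864, -0.162, 0.0481]
ee_rot: [3.073, 0.642, 0.006]
force: [4.7, -2.5, -4.5]
width: 0.206
gripper_force: 45.0
```

```bash
python3 q.py; python3 - <<'E'
from h import *
w=get_image('wrist');cv2.imwrite('pics/k3.png',cv2.cvtColor(w,cv2.COLOR_RGB2BGR))
x=cv2.imread('pics/k3.png')[60:290,40:330]
cv2.imwrite('pics/k3c.png',np.clip(cv2.resize(x,None,fx=2.6,fy=2.6,interpolation=cv2.INTER_CUBIC)*1.5,0,255).astype(np.uint8))
E
python3 q.py
```

```text
15.6 [ 0.5864 -0.162   0.0481] yang -1.1587 w 18.97 F [ 4.7 -2.5 -4.5] ft [-0.385 -0.669  0.093] j7 -0.334 0.6547733210027218 dq 0.3804577808246642
15.65 [ 0.5864 -0.162   0.0481] yang -1.1616 w 18.43 F [ 4.7 -1.1 -3. ] ft [-0.283 -0.718  0.029] j7 -0.337 0.4855544865131378 dq 0.07067746415330947
```

View pics/k3c.png

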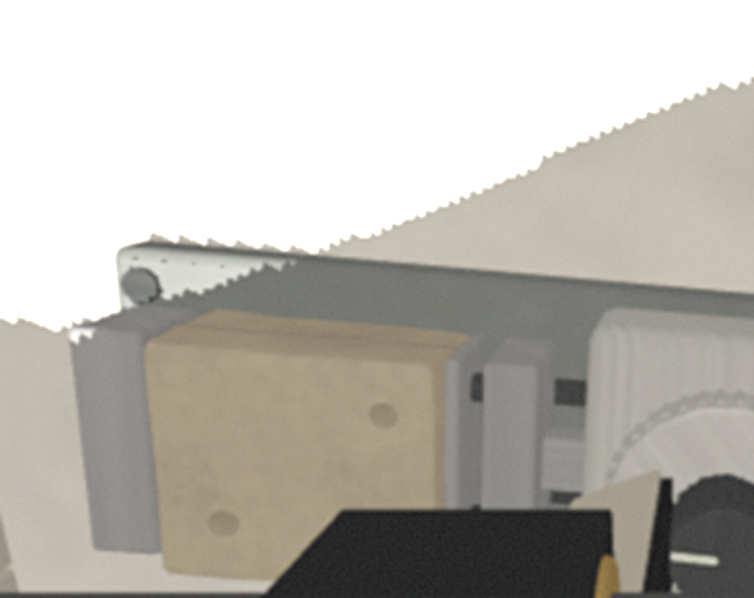

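The plate now touches the block's near side (crop column ~450), and the block sits close to the stop jaw (column ~150). From here I go one step at a time.

>>> {"name": "jog_arm", "arguments": {"motion": [[[0, 0, 0, 0, 0, 0.04, 0.8], [0, 0, 0, 0, 0, 0.08, 0.8], [0, 0, 0, 0, 0, 0.12, 0.8]]]}}

```text
clock: 15.9
position: [0.5864, -0.162, 0.0481]
ee_rot: [3.106, 0.458, 0.006]
force: [4.8, -1.3, -4.5]
width: 0.205
gripper_force: 45.0
```

```bash
python3 q.py
```

```text
15.9 [ 0.5864 -0.162   0.0481] yang -1.2782 w 18.84 F [ 4.8 -1.3 -4.5] ft [-0.487 -0.81   0.168] j7 -0.43 0.6704198755323887 dq 0.38373327960195697
```

>>> {"name": "jog_arm", "arguments": {"motion": [[[0, 0, 0, 0, 0, 0.04, 0.8]]]}}

```text
clock: 15.98
position: [0.5864, -0.1621, 0.0481]
ee_rot: [3.115, 0.396, 0.006]
force: [3.8, -1.3, -4.9]
width: 0.202
gripper_force: 45.0
```

```bash
python3 q.py
```

```text
15.9833 [ 0.5864 -0.1621  0.0481] yang -1.3182 w 18.56 F [ 3.8 -1.3 -4.9] ft [-0.52  -0.792  0.078] j7 -0.462 0.6612434796988964 dq 0.38492604274705966
```

>>> {"name": "jog_arm", "arguments": {"motion": [[[0, 0, 0, 0, 0, 0.04, 0.8]]]}}

```text
clock: 16.07
position: [0.5864, -0.1621, 0.0481]
ee_rot: [3.122, 0.333, 0.006]
force: [4.4, -2.4, -3.4]
width: 0.204
gripper_force: 45.0
```

```bash
python3 q.py
```

```text
16.0667 [ 0.5864 -0.1621  0.0481] yang -1.3581 w 18.77 F [ 4.4 -2.4 -3.4] ft [-0.462 -0.773  0.178] j7 -0.494 0.6619414128363132 dq 0.3841129439519024
```

>>> {"name": "jog_arm", "arguments": {"motion": [[[0, 0, 0, 0, 0, 0.04, 0.8]]]}}

```text
clock: 16.15
position: [0.5864, -0.1621, 0.0481]
ee_rot: [3.128, 0.271, 0.006]
force: [4.0, -1.6, -5.4]
width: 0.202
gripper_force: 45.0
```

```bash
python3 q.py
```

```text
16.15 [ 0.5864 -0.1621  0.0481] yang -1.3982 w 18.55 F [ 4.  -1.6 -5.4] ft [-0.512 -0.75   0.136] j7 -0.527 0.6634991616010666 dq 0.3860257541741416
```

j7 effort is flat at about 0.662 and very clean, so the block isn't pinched yet. Continuing.

>>> {"name": "jog_arm", "arguments": {"motion": [[[0, 0, 0, 0, 0, 0.04, 0.8]]]}}

```text
clock: 16.23
position: [0.5864, -0.1621, 0.0481]
ee_rot: [3.133, 0.208, 0.006]
force: [5.5, -2.5, -4.6]
width: 0.201
gripper_force: 45.0
```

```bash
python3 q.py
```

```text
16.2333 [ 0.5864 -0.1621  0.0481] yang -1.4381 w 18.53 F [ 5.5 -2.5 -4.6] ft [-0.555 -0.774  0.121] j7 -0.559 0.6651034578680992 dq 0.38593477440688156
```

>>> {"name": "jog_arm", "arguments": {"motion": [[[0, 0, 0, 0, 0, 0.04, 0.8]]]}}

```text
clock: 16.32
position: [0.5864, -0.1621, 0.0481]
ee_rot: [3.137, 0.145, 0.006]
force: [4.0, -2.3, -4.2]
width: 0.201
gripper_force: 45.0
```

```bash
python3 q.py
```

```text
16.3167 [ 0.5864 -0.1621  0.0481] yang -1.4782 w 18.53 F [ 4.  -2.3 -4.2] ft [-0.485 -0.689  0.177] j7 -0.591 0.6668168306350708 dq 0.3873754829602878
```

>>> {"name": "jog_arm", "arguments": {"motion": [[[0, 0, 0, 0, 0, 0.04, 0.8]]]}}

```text
clock: 16.4
position: [0.5864, -0.1621, 0.0481]
ee_rot: [3.139, 0.083, 0.006]
force: [4.3, -2.2, -4.9]
width: 0.204
gripper_force: 45.0
```

```bash
python3 q.py
```

```text
16.4 [ 0.5864 -0.1621  0.0481] yang -1.5182 w 18.77 F [ 4.3 -2.2 -4.9] ft [-0.508 -0.726  0.081] j7 -0.624 0.6684972904622555 dq 0.3874859896514914
```

>>> {"name": "jog_arm", "arguments": {"motion": [[[0, 0, 0, 0, 0, 0.04, 0.8]]]}}

```text
clock: 16.48
position: [0.5864, -0.1621, 0.0481]
ee_rot: [3.14, 0.02, 0.006]
force: [4.5, -2.0, -4.7]
width: 0.201
gripper_force: 45.0
```

```bash
python3 q.py
```

```text
16.4833 [ 0.5864 -0.1621  0.0481] yang -1.5582 w 18.46 F [ 4.5 -2.  -4.7] ft [-0.504 -0.785  0.127] j7 -0.656 0.6686729192733765 dq 0.38731834750407895
```

>>> {"name": "jog_arm", "arguments": {"motion": [[[0, 0, 0, 0, 0, 0.04, 0.8]]]}}

```text
clock: 16.57
position: [0.5864, -0.1622, 0.0481]
ee_rot: [3.14, -0.043, 0.007]
force: [3.9, -2.7, -4.8]
width: 0.201
gripper_force: 45.0
```

```bash
python3 q.py
```

```text
16.5667 [ 0.5864 -0.1622  0.0481] yang -1.5983 w 18.48 F [ 3.9 -2.7 -4.8] ft [-0.476 -0.689  0.199] j7 -0.689 0.6551755405962467 dq 0.38746969823738203
```

>>> {"name": "jog_arm", "arguments": {"motion": [[[0, 0, 0, 0, 0, 0.04, 0.8]]]}}

```text
clock: 16.65
position: [0.5864, -0.1621, 0.0481]
ee_rot: [3.139, -0.106, 0.006]
force: [4.4, -2.7, -4.6]
width: 0.204
gripper_force: 45.0
```

```bash
python3 q.py
```

```text
16.65 [ 0.5864 -0.1621  0.0481] yang -1.6381 w 18.77 F [ 4.4 -2.7 -4.6] ft [-0.494 -0.744  0.194] j7 -0.721 0.6425516679883003 dq 0.38921627473654
```

The j7 effort now drops 0.013 per step (about 0.3 N·m/rad), and the wrist torque has risen to about 0.197. The pinch began near yang −1.556, so the clamping force is now about 5 N. Two more steps.

>>> {"name": "jog_arm", "arguments": {"motion": [[[0, 0, 0, 0, 0, 0.04, 0.8]]]}}

```text
clock: 16.73
position: [0.5864, -0.1622, 0.0481]
ee_rot: [3.136, -0.169, 0.007]
force: [4.9, -2.7, -4.4]
width: 0.204
gripper_force: 45.0
```

```bash
python3 q.py
```

```text
16.7333 [ 0.5864 -0.1622  0.0481] yang -1.6782 w 18.75 F [ 4.9 -2.7 -4.4] ft [-0.501 -0.654  0.235] j7 -0.754 0.6306034326553345 dq 0.3900501436781932
```

>>> {"name": "jog_arm", "arguments": {"motion": [[[0, 0, 0, 0, 0, 0.04, 0.8]]]}}

```text
clock: 16.82
position: [0.5864, -0.1622, 0.0481]
ee_rot: [3.132, -0.231, 0.007]
force: [4.9, -1.9, -5.4]
width: 0.2
gripper_force: 45.0
```

```bash
python3 q.py
```

```text
16.8167 [ 0.5864 -0.1622  0.0481] yang -1.7181 w 18.44 F [ 4.9 -1.9 -5.4] ft [-0.564 -0.776  0.195] j7 -0.787 0.6188221648335457 dq 0.3902814774810835
```

>>> {"name": "jog_arm", "arguments": {"motion": [[[0, 0, 0, 0, 0, 0.03, 0.8], [0, 0, 0, 0, 0, 0.03, 0.8], [0, 0, 0, 0, 0, 0.03, 0.8], [0, 0, 0, 0, 0, 0.03, 0.8]]]}}

```text
clock: 17.15
position: [0.5864, -0.1621, 0.0481]
ee_rot: [3.128, -0.277, 0.007]
force: [4.3, -2.6, -4.5]
width: 0.204
gripper_force: 45.0
```

```bash
python3 q.py
```

```text
17.15 [ 0.5864 -0.1621  0.0481] yang -1.7474 w 18.75 F [ 4.3 -2.6 -4.5] ft [-0.574 -0.886  0.091] j7 -0.811 -0.12605587486177683 dq 0.002653944817486996
```

>>> {"name": "jog_arm", "arguments": {"motion": [[[0, 0, 0, 0, 0, 0, 0.4], [0, 0, 0, 0, 0, 0, 0.3], [0, 0, 0, 0, 0, 0, 0.2], [0, 0, 0, 0, 0, 0, 0.2], [0, 0, -0.02, 0, 0, 0, 0.2], [0, 0, -0.05, 0, 0, 0, 0.2], [0, 0, -0.09, 0, 0, 0, 0.2], [0, 0, -0.13, 0, 0, 0, 0.2], [0, 0, -0.17, 0, 0, 0, 0.2], [0, 0, -0.2, 0, 0, 0, 0.2]]]}}

```text
clock: 17.98
position: [0.5851, -0.1623, 0.2514]
ee_rot: [3.128, -0.28, 0.008]
force: [-0.1, -0.9, -0.4]
width: 0.4
gripper_force: 0.0
```

>>> {"name": "jog_arm", "arguments": {"motion": [[[0, -0.04, 0, 0, 0, 0, 0.2], [0, -0.05, 0, 0, 0, 0, 0.2], [0, -0.05, 0, 0, 0, 0, 0.2], [0, -0.05, 0, 0, 0, 0, 0.2], [0, -0.05, 0, 0, 0, 0, 0.2]]]}}

```text
clock: 18.4
position: [0.5936, -0.113, 0.2477]
ee_rot: [3.128, -0.28, 0.004]
force: [-0.1, -0.0, 0.7]
width: 0.398
gripper_force: 0.0
```

```bash
python3 q.py; python3 - <<'E'
from h import *
w=get_image('wrist');P=camera_params('wrist')
x=cv2.cvtColor(w,cv2.COLOR_RGB2BGR); cv2.imwrite('pics/f1.png',x)
for n in ['die_block','outer_ring','inner_knob']:
    for d in silhouettes(n,'wrist'): print(n,round(d['p'],2),np.round(d['pixel']),d['mask'].sum())
q=proj('wrist',[.5697,-.12,.03],P).astype(int);print(q)
x0,y0=np.clip(q[0]-125,0,390),np.clip(q[1]-100,0,200)
cv2.imwrite('pics/f1c.png',np.clip(cv2.resize(x[y0:y0+190,x0:x0+250],None,fx=3.1,fy=3.1,interpolation=cv2.INTER_CUBIC)*1.3,0,255).astype(np.uint8));print(x0,y0)
E
```

```text
18.4 [ 0.5936 -0.113   0.2477] yang -1.7495 w 36.64 F [-0.1 -0.   0.7] ft [-0.033  0.125  0.008] j7 -1.067 -0.008227148791775107 dq 0.015217795505752696
die_block 0.84 [184. 226.] 2539
die_block 0.74 [261. 220.] 454
die_block 0.68 [ 69. 333.] 833
die_block 0.57 [296. 207.] 2366
die_block 0.53 [134. 124.] 3756
outer_ring 0.59 [364. 169.] 1209
inner_knob 0.95 [365. 176.] 373
[326 191]
201 91
```

View pics/f1c.png

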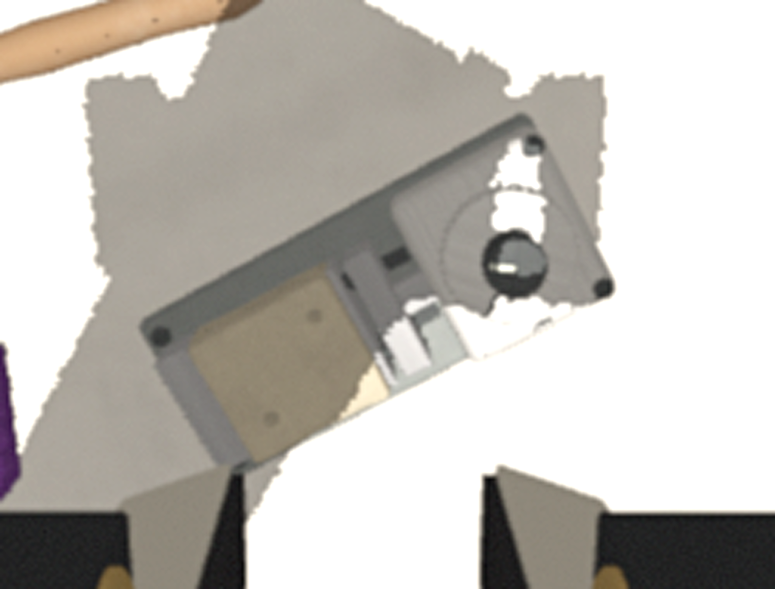

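The block is clamped square between the jaws at crop (290,365) and the knob is free at (515,262). The mark area on the ring is overexposed here, so I compare the ring-mark angle before and after numerically.

```bash
python3 - <<'E'
from h import *
p=np.load('vise.npy'); 
def ang(img,P,kpix):
    g=cv2.cvtColor(img,cv2.COLOR_BGR2GRAY).astype(np.float32)
    k=at('wrist',kpix,.062,P)
    out=[]
    A=np.arange(0,360,2)
    for a in A:
        t=np.radians(a)+p[2]; v=[]
        for r in (.0165,.018,.0195,.021):
            u=proj('wrist',[k[0]+r*np.cos(t),k[1]+r*np.sin(t),.0455],P); v.append(cv2.getRectSubPix(g,(1,1),(float(u[0]),float(u[1])))[0,0])
        out.append(np.mean(v))
    out=np.array(out); ref=np.array([np.median(np.take(out,range(i-8,i+9),mode='wrap')) for i in range(len(A))]); d=ref-out
    i=np.argsort(-d)[:7]; print([(int(A[j]),round(float(d[j]),1)) for j in i])
ang(cv2.imread('pics/v4.png'),np.load('v4P.npy',allow_pickle=True).item(),(319.5,136.9))
s=None
P=camera_params('wrist'); w=get_image('wrist')
d=silhouettes('inner_knob','wrist')[0]
m=np.argwhere(d['mask']); print(m.min(0),m.max(0))
c=(201+515/3.1,91+263/3.1);print(c)
x=cv2.cvtColor(w,cv2.COLOR_RGB2BGR); ang(x,P,c)
g=x[140:215,330:410]; cv2.imwrite('pics/f2c.png',cv2.resize(g,None,fx=7,fy=7,interpolation=cv2.INTER_CUBIC))
for q in ['study_model','steel_tin','dropper_bottle']: pass
E
python3 q.py
```

```text
[(134, 27.6), (132, 26.2), (136, 18.5), (130, 11.7), (138, 6.8), (236, 2.5), (238, 2.4)]
[200 252] [240 279]
(367.1290322580645, 175.83870967741936)
[(132, 17.4), (130, 16.1), (128, 6.5), (160, 4.7), (316, 4.3), (314, 3.0), (192, 2.9)]
18.7 [ 0.5939 -0.1132  0.2481] yang -1.7503 w 36.89 F [-0.8  0.5  0.1] ft [-0.019  0.093  0.033] j7 -1.067 0.0047657340473961085 dq 0.0040327026844716165
```

View pics/f2c.png

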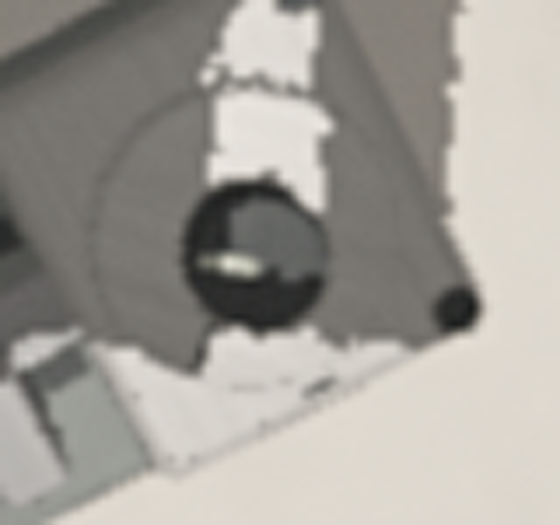

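The ring mark is at about 133° before and 131° after, which is within measuring error, so the ring was not dragged. The robot touches nothing, so I hand in.

```bash
python3 -c "
from cell import *
print(sign_off())"
```

```text
the job is handed in; nothing more can be done
None
```

I handed the job in at about 19 s of the 72 s allowed. The beige die block is square between the jaws at an estimated 11–12 N (worked out from the turn after first pinch and the torque rise), the knob is released, and the ring mark is unmoved within measuring error. I did not re-measure the bystanders.

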